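# Gauge a bangle blank: three clicks of the ratchet

### The job

Gauge the thickness of the longer of the two flat metal bangle blanks on the bench micrometer: lay it flat on the micrometer's steel table so that it lies squarely under the spindle, then turn the knurled ratchet knob on top clockwise to run the spindle down until it closes on the blank and the ratchet has clicked exactly three times. Leave the blank pinched there, ready for me to read, and do not disturb the other blank or the loose things lying about.

Things in the scene. Friction and masses are not known exactly. Their poses are not given: they have to be found in the camera images.
- micrometer: Heavy grey bench micrometer bolted to the bench, base 226 x 86 mm, 200 mm tall. Origin on the bench below the vertical spindle axis, z up; own -x is its open front. Column face 36 mm behind the axis; overhanging arm 34 mm wide, underside 83 mm up. Nothing above the table reaches over 27 mm in front of the axis. A blank comes in level from the front, along own +x, one end under the spindle.
- anvil (a point): Point where the spindle axis meets the smooth steel work table, whose top is 29 to 31 mm above the bench (set anew each time). The table is 50 mm wide and runs along the micrometer's own x from 140 mm in front of this point to 20 mm behind it.
- spindle: Vertical steel spindle, 8 mm in diameter, that moves straight down without turning, 15 mm per turn of the knob. Origin at the centre of its lower face, which starts 40.5 mm above the bench.
- spindle_face (a point): Centre of the spindle's flat lower face (same point as the spindle's origin).
- thimble_mid (a point): Centre of the graduated aluminium thimble: upright drum 54 mm in diameter, from 122 to 145 mm above the bench. The ratchet knob takes it along (steady drag, 0.1 to 0.2 N m) while the spindle is free, and it drives the screw; the screw holds its place when let go. Do not turn the thimble itself: that would bypass the ratchet.
- ratchet_grip (a point): Centre of the knurled grip of the steel ratchet knob, on its vertical axis: grip 26 mm in diameter, 171 to 200 mm above the bench, over the knob's own 54 mm drum (146 to 169 mm). Clockwise from above lowers the spindle. When that is blocked the knob clicks every 30 degrees: torque climbs along a slope, then drops at once by 0.1 to 0.2 N m. Let go on a slope it falls back into the last click.
- ratchet (a joint): Turn of the ratchet knob relative to the thimble, rad, growing clockwise from above: 0 at the start, 0.524 more with each click; it does not slip the other way but lifts the spindle. Up to 0.35 of it is elastic before a click falls. From the spindle's first touch some 0.3 to 0.8 rad of knob turning goes by before the first click.
- blank_long: The longer bangle blank: flat bright metal strip, 210 x 20 mm, 5 to 8 mm thick (the exact thickness is what is being gauged), about 0.2 kg, lying flat on the bench. Own x along its length, z up; origin at the centre of its underside.
- blank_long_mid (a point): Centre of the longer blank, half-way up.
- blank_short_mid (a point): Centre, half-way up, of the shorter blank, a like strip of 140 x 20 mm, 5 to 8 mm thick; it stays where it is.
- dividers: Loose spring dividers lying flat, 41 x 145 x 8 mm, a bystander.
- beeswax: Loose round puck of wax, 45 mm in diameter, 17 mm tall, a bystander.
- loupe: Loose folding loupe, 29 x 61 x 13 mm, a bystander.

How it is judged:
On the way, in this order (a step that is already met when the one before it is completed fails the run):
1. the longer blank lies flat on the table under the open spindle (angle between blank_long_mid's own z axis and vertical below 0.03 rad and z of blank_long_mid in the frame of anvil between 0.0005 and 0.0055 m and y of spindle_face in the frame of blank_long_mid between -0.007 and 0.007 m and x of spindle_face in the frame of blank_long_mid between -0.102 and 0.102 m and contact force between spindle and blank_long below 0.5 N), for 0.2 s.
2. the spindle is closed on the blank (angle between blank_long_mid's own z axis and vertical below 0.03 rad and z of blank_long_mid in the frame of anvil between 0.0005 and 0.0055 m and y of spindle_face in the frame of blank_long_mid between -0.007 and 0.007 m and contact force between spindle and blank_long above 3 N), for 0.1 s.
At the end, for the whole second after the job is handed in: The longer blank lies flat (30 mrad) on the table, its centre line within 7 mm of the spindle axis, at rest; the spindle presses on it with over 3 N; the knob stands at the third click of the ratchet (joint 1.36 to 1.83 rad); nothing else was shifted by more than 3 cm (all of step 2 and value of joint ratchet between 1.36 and 1.83 rad and linear speed of blank_long below 0.01 m/s); the robot touches nothing.
It fails at once if the other blank was shifted by more than 3 cm (distance of blank_short_mid from where it was at the start of the episode above 0.03 m).
It fails at once if a loose bystander (dividers, wax or loupe) was shifted by more than 3 cm (distance of any of dividers, beeswax, loupe from where it was at the start of the episode above 0.03 m).
It also fails if it takes over 72 s, if anything falls off the work surface, if the arm or the gripper's body presses on something with over 40 N, if the wrist force passes 120 N, or if a joint passes its speed limit or range.

### The arm

A 6-joint arm with a two-finger parallel gripper is mounted at the origin on a cart in front of the work surface, level with it; the furniture and walls round the work are solid. World frame = base frame: x ahead of the robot, y to its left, z up, the work surface at z = 0. Lengths are in m, angles in rad, forces in N, time in s.
With the tool pointing down it reaches from about 0.275 to 0.85 m from the base axis. Payload 5.2 kg.
Tool frame: the origin (TCP) lies between the finger pads; the fingertips stand 19 mm ahead of it and the grasp point (between the pads) is the TCP; z points along the fingers, y is the direction in which the jaws open and shut (so a half turn about z gives the same grasp; the last joint's range is limited). The gripper opens to 85 mm and grips with 20 to 120 N. Pads are 22 mm wide; open, the fingers measure 114 mm over their backs; the gripper's body (76 mm by 85 mm) begins 54 mm behind the grasp point. The pads swing forward as they close: fully open they stand 13 mm farther back than shut.
Start: joints at [-1.499, 0.259, 1.535, -0, 1.348, -0.203], TCP at [0.149, -0.529, 0.25] pointing down, gripper open.
Joint ranges: [-3.14, 3.14], [-0.91, 2.08], [0.19, 2.58], [-1.22, 4.36], [0.22, 2.71], [-3.12, 3.12]. Speed limits (rad/s): [2.57, 2.57, 3.14, 3.14, 3.14, 3.14].

### API

Orientations are given as [roll, pitch, yaw] about the fixed x, y, z axes, in that order (R = Rz(yaw) Ry(pitch) Rx(roll)).
In Python, from plant import env, get_image, nets gives the robot as it stands.
- The arm moves only by the shell command python3 -m inch 'ROWS' [FORCE]. ROWS is JSON, a list of rows, each an object of numbers: "grip": the gripper command: -1 is fully open, 1 is shut, values between are in proportion; "x", "y", "z": the shift along the tool's x, y, z in m; "turn": the turn about the tool's z in degrees. A call has exactly 8 rows; each row is the pose to reach, as a shift and turn from the pose commanded when the call began, along the tool's axes at that moment; what a row does not reach only later rows make up. A row lasts 1/10 s, in which the tool goes at most 50 mm and 8.59 degrees, less where a joint would pass 70% of its speed; a pose out of reach is approached as far as the arm can. A call with a gripper value outside its range is refused whole. The fingers move at their own pace and stop on an object; FORCE is the grip in N (left out, the last holds). Time passes only in rows, so rows that repeat a pose let the fingers close, or fill a call up. It gives the time, the measured TCP pose, the force and the opening at its end, in the units of the state.
- env.read_state(): the state, without advancing time (a new reading comes with each control period).
- get_image(name): name is "scene" or "top" or "wrist"; returns a dict with "frame" (480x640x3 uint8, red, green, blue), "mtx" (3x3 intrinsics, pixels), "D" ([k1, k2, p1, p2, k3] as OpenCV has them; the pictures are not rectified), "world_to_cam" (4x4, takes a point from world to camera coordinates); the wrist camera has in their place "hand_eye" (4x4, takes a point from camera to tool coordinates, whose origin is the TCP and whose axes are the flange's). Camera axes: x right, y up, looking along -z (the intrinsics and any distortion apply to the point x, -y, -z); pixel columns grow to the right and rows downward; lengths in m; the calibration is good to about 2 mm. A picture is of the moment at which its call begins: read the wrist's pose just before it. There is no depth.
- env.finish_job(): hands the job in, once; it reports no verdict.
Trained networks look in the newest picture that a camera, given by its name, has taken for a name from the list of things; names that differ only in an ending like _2 or _b are one class to them, and where a whole thing is asked for, a point or a joint stands for the part that bears it (a point fixed in the world has none). Each returns a list of dicts, best first, with "p" (0 to 1); they miss things now and then, are a little off and sometimes report something else, mostly with a low value. They report only what shows in the picture. A call takes as long as a camera call.
- nets.find_in(camera, thing): "xyz" ([x, y, z] in m, in world coordinates, good to about 4 mm: the middle of the surface that is visible of it).
- nets.pinpoint(camera, thing): "xyz" ([x, y, z] in m, in world coordinates, good to about 4 mm: a listed point, or the origin of a listed thing).
The state is a dict: "t": time; "qpos": joint angles; "qvel": joint speeds; "effort": joint torques, N m; "tcp_pos": TCP position; "orientation": TCP orientation; "ft_force": force on the tool from outside, world axes, zero at the start; "ft_torque": the same for the moment, N m; "gripper_width": opening from 0.0 (shut) to 1.0 (fully open).
Only numpy, scipy, OpenCV 4.12 (cv2) and the standard library are available. Lean on these libraries where they do the work, as an engineer would, in place of code of your own. Each camera call takes 0.05 s, during which the arm holds its last target. There are 200 camera calls.

## Working session

There is one attempt and no reset: what is moved stays moved. The work goes in short steps, Python scripts to look and compute and a shell command to move; the robot and the scene stay as the last step left them, time stands still between calls to the robot, and variables do not carry over. Pictures are saved under pics/ and viewed, about 8 in all and at most 12, crops included, and the job is handed in when it is done.

```bash
ls; mkdir -p pics; cat > h.py <<'E'
import numpy as np, cv2
from plant import env, get_image, nets
np.set_printoptions(precision=4, suppress=True)
def save(cam,name):
    g=get_image(cam); cv2.imwrite(f'pics/{name}.png',g['frame'][:,:,::-1]); return g
E
python3 - <<'E'
from h import *
for c in ['top','scene']:
    save(c,c+'0')
    for n in ['anvil','micrometer','spindle_face','ratchet_grip','thimble_mid','blank_long_mid','blank_short_mid','dividers','beeswax','loupe']:
        r=nets.pinpoint(c,n)
        print(c,n,[(np.array(d['xyz']),round(d['p'],2)) for d in r[:2]])
s=env.read_state(); print(s)
E
```

```text
pics
top anvil []
top micrometer [(array([ 0.6039,  0.0766, -0.0006]), 0.85)]
top spindle_face []
top ratchet_grip [(array([0.6017, 0.0765, 0.1857]), 0.59), (array([ 0.6941, -0.1289, -0.0013]), 0.56)]
top thimble_mid [(array([0.6054, 0.077 , 0.1345]), 0.61)]
top blank_long_mid [(array([ 0.5775, -0.3743,  0.0056]), 0.74), (array([ 0.6937, -0.1266, -0.0011]), 0.28)]
top blank_short_mid [(array([ 0.5798, -0.2208,  0.0072]), 0.87)]
top dividers [(array([ 0.4442, -0.2935, -0.0019]), 0.55)]
top beeswax [(array([ 0.6925, -0.1291, -0.0013]), 0.9)]
top loupe [(array([ 0.4333, -0.4133,  0.0045]), 0.49)]
scene anvil [(array([0.6072, 0.0748, 0.0323]), 0.84)]
scene micrometer [(array([0.6072, 0.0794, 0.0028]), 0.66)]
scene spindle_face [(array([0.6009, 0.0759, 0.0383]), 0.38)]
scene ratchet_grip [(array([0.6036, 0.076 , 0.1848]), 0.87)]
scene thimble_mid [(array([0.6006, 0.0782, 0.1304]), 0.67)]
scene blank_long_mid [(array([ 0.5751, -0.3724,  0.0001]), 0.61)]
scene blank_short_mid [(array([ 0.5786, -0.2214, -0.0003]), 0.85)]
scene dividers [(array([ 0.4448, -0.2952, -0.0033]), 0.9)]
scene beeswax [(array([ 0.6932, -0.1275, -0.0002]), 0.63)]
scene loupe [(array([ 0.4347, -0.4111,  0.0036]), 0.67), (array([0.5998, 0.075 , 0.0418]), 0.59)]
{'t': 1.1, 'qpos': array([-1.4988,  0.2586,  1.535 ,  0.    ,  1.348 , -0.2028]), 'qvel': array([-0.0008,  0.0007,  0.0017,  0.0015,  0.0006, -0.0006]), 'effort': array([  0.0004, -44.5929, -29.0894,  -0.0001,   0.0007,  -0.    ]), 'tcp_pos': array([ 0.1493, -0.5294,  0.2503]), 'orientation': array([-3.1416, -0.    ,  0.2748]), 'ft_force': array([ 0.6798, -0.3572,  0.3838]), 'ft_torque': array([0.0078, 0.0061, 0.0183]), 'gripper_width': 1.0004302406073395}
```

View pics/top0.png

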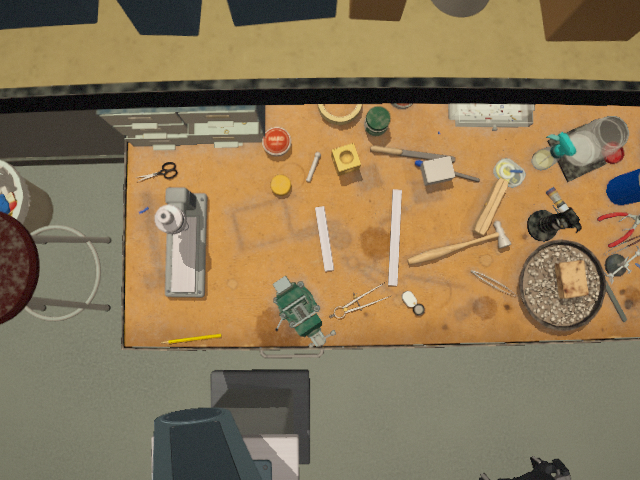

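View pics/scene0.png

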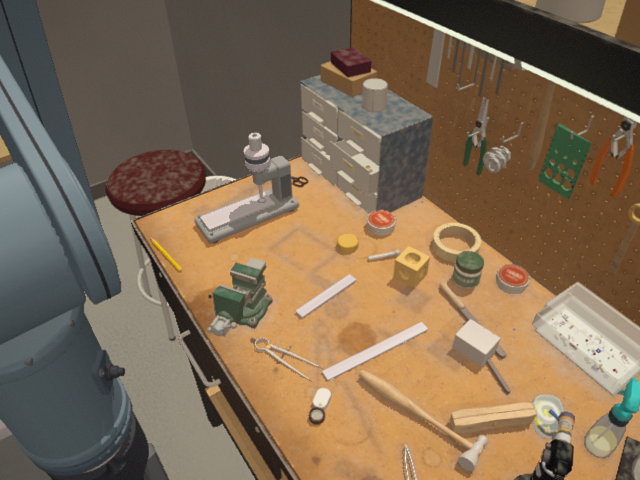

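The top view shows the long blank running from pixel (397,190) to (393,285), and the short one near (324,238). The micrometer is at (180,240) with its open front facing the robot, and the vise is at (300,310). Next I'll get the yaws from the top image.

```bash
cat >> h.py <<'E'
def plane(px,z,K,D,c2w):
    """pixels -> world points on plane z"""
    u=cv2.undistortPoints(np.float64(px).reshape(-1,1,2),K,np.float64(D))[:,0]
    d=np.c_[u[:,0],-u[:,1],-np.ones(len(u))]@c2w[:3,:3].T; o=c2w[:3,3]
    return o+d*((z-o[2])/d[:,2])[:,None]
def c2w(g,s=None):
    if 'world_to_cam' in g: return np.linalg.inv(np.array(g['world_to_cam']))
    from scipy.spatial.transform import Rotation as R
    T=np.eye(4); T[:3,:3]=R.from_euler('xyz',s['orientation']).as_matrix(); T[:3,3]=s['tcp_pos']
    return T@np.array(g['hand_eye'])
def blobs(g,z,s=None,lo=170,amin=300):
    h=cv2.cvtColor(g['frame'],cv2.COLOR_RGB2HSV)
    m=((h[...,1]<40)&(h[...,2]>lo)).astype(np.uint8)
    cs,_=cv2.findContours(m,cv2.RETR_EXTERNAL,cv2.CHAIN_APPROX_NONE)
    out=[]
    for c in cs:
        if cv2.contourArea(c)<amin: continue
        P=plane(c[:,0],z,np.array(g['mtx']),g['D'],c2w(g,s))[:,:2]
        (cx,cy),wh,a=cv2.minAreaRect((P*1000).astype(np.float32))
        if wh[0]<wh[1]: wh=wh[::-1]; a-=90
        out.append((c[:,0].mean(0),np.array([cx,cy])/1000,np.array(wh),(a+90)%180-90))
    return out
E
python3 - <<'E'
from h import *
g=get_image('top')
for z in (.006,.03):
    print(z)
    for b in blobs(g,z): print(*b)
print(np.array(g['mtx'])[0,0], c2w(g)[:3,3])
g=get_image('wrist'); print(np.array(g['hand_eye']))
E
```

```text
0.006
[285.5963 450.8257] [ 0.127  -0.1423] [107.2924  53.624 ] 40.46831512451172
[179.6039 264.3701] [0.5299 0.0852] [128.8794  50.6698] 0.4287832975387573
[323.8777 238.2374] [ 0.5774 -0.2227] [138.8296  18.9269] 7.9398064613342285
[168.0792 217.2079] [0.6276 0.1191] [58.7846 53.9145] -69.73615264892578
[394.5659 237.239 ] [ 0.5778 -0.3766] [208.1828  19.1211] -4.273223876953125
[582.45   148.2375] [ 0.7759 -0.8159] [65.4983 56.7393] 0.6971986889839172
[226.4293 127.8478] [ 0.8269 -0.0078] [140.8581  29.9045] 88.82730102539062
[485.5078 114.1783] [ 0.856 -0.6  ] [175.6777  42.3226] -89.5761769413948
0.03
[285.5963 450.8257] [ 0.134  -0.1434] [105.0998  52.5282] 40.468318939208984
[179.6039 264.3701] [0.5286 0.0795] [126.2457  49.6343] 0.4287855327129364
[323.8777 238.2374] [ 0.5753 -0.2222] [135.9926  18.5402] 7.93979024887085
[168.0792 217.2079] [0.6244 0.1127] [57.5833 52.8127] -69.73616981506348
[394.5659 237.239 ] [ 0.5756 -0.3728] [203.9286  18.7304] -4.273223876953125
[582.45   148.2375] [ 0.7697 -0.8032] [64.1598 55.5799] 0.6970816850662231
[226.4293 127.8478] [ 0.8196 -0.0116] [137.9797  29.2934] 88.8283462524414
[485.5078 114.1783] [ 0.8481 -0.5917] [172.0877  41.4578] -89.57615756988525
544.0668053490033 [ 0.4706 -0.1943  1.1805]
[[-0.0001  0.9476  0.3194  0.0827]
 [ 1.      0.0003 -0.0006 -0.0005]
 [-0.0006  0.3194 -0.9476 -0.1229]
 [ 0.      0.      0.      1.    ]]
```

```bash
python3 -m inch '[{"grip":-1,"x":0.05,"y":-0.003,"turn":7},{"grip":-1,"x":0.1,"y":-0.007,"turn":14},{"grip":-1,"x":0.15,"y":-0.010,"turn":20},{"grip":-1,"x":0.2,"y":-0.014,"turn":20},{"grip":-1,"x":0.248,"y":-0.017,"turn":20},{"grip":-1,"x":0.296,"y":-0.02,"turn":20},{"grip":-1,"x":0.344,"y":-0.024,"turn":20},{"grip":-1,"x":0.39,"y":-0.027,"turn":20}]'
python3 - <<'E'
from h import *
s=env.read_state(); print(s['tcp_pos'],np.degrees(s['orientation']),s['qpos'],s['t'])
E
```

```text
[ 0.1493 -0.5293  0.2503] [-179.9984   -0.0006   15.7459] [-1.4988  0.2586  1.535   0.      1.348  -0.2028] 1.2$[0]: bad value
```

```bash
python3 -m inch '[{"grip":-1,"x":0.05,"y":-0.003,"z":0,"turn":7},{"grip":-1,"x":0.1,"y":-0.007,"z":0,"turn":14},{"grip":-1,"x":0.15,"y":-0.010,"z":0,"turn":20},{"grip":-1,"x":0.2,"y":-0.014,"z":0,"turn":20},{"grip":-1,"x":0.248,"y":-0.017,"z":0,"turn":20},{"grip":-1,"x":0.296,"y":-0.02,"z":0,"turn":20},{"grip":-1,"x":0.344,"y":-0.024,"z":0,"turn":20},{"grip":-1,"x":0.39,"y":-0.027,"z":0,"turn":20}]'
python3 - <<'E'
from h import *
s=env.read_state(); print(s['tcp_pos'],np.degrees(s['orientation']),s['qpos'],s['t'])
E
```

```text
t: 2.0
tcp_pos: [0.5193, -0.3964, 0.2503]
orientation: [3.141, -0.0, -0.074]
ft_force: [0.4, 0.5, -0.5]
gripper_width: 0.999
[ 0.5193 -0.3964  0.2503] [179.9935  -0.0081  -4.2338] [-0.8225  0.4454  1.2639  0.      1.4321  0.8222] 2.0
```

```bash
python3 -m inch '[{"grip":-1,"x":0.03,"y":-0.013,"z":0.03,"turn":0},{"grip":-1,"x":0.057,"y":-0.025,"z":0.06,"turn":0},{"grip":-1,"x":0.057,"y":-0.025,"z":0.08,"turn":0},{"grip":-1,"x":0.057,"y":-0.025,"z":0.08,"turn":0},{"grip":-1,"x":0.057,"y":-0.025,"z":0.08,"turn":0},{"grip":-1,"x":0.057,"y":-0.025,"z":0.08,"turn":0},{"grip":-1,"x":0.057,"y":-0.025,"z":0.08,"turn":0},{"grip":-1,"x":0.057,"y":-0.025,"z":0.08,"turn":0}]'
python3 - <<'E'
from h import *
s=env.read_state(); print(s['tcp_pos'],np.degrees(s['orientation']))
g=save('wrist','w1')
for b in blobs(g,.006,s,150): print(*b)
E
```

```text
t: 2.8
tcp_pos: [0.576, -0.3777, 0.172]
orientation: [3.14, -0.002, -0.075]
ft_force: [-0.9, -0.5, -0.1]
gripper_width: 1.002
[ 0.576  -0.3777  0.172 ] [179.9108  -0.1139  -4.306 ]
[139.6429 225.5952] [ 0.5767 -0.2212] [138.7139  18.8466] 8.082456588745117
[319.9473 193.173 ] [ 0.5863 -0.3756] [191.5686  18.8558] -4.293609619140625
```

View pics/w1.png

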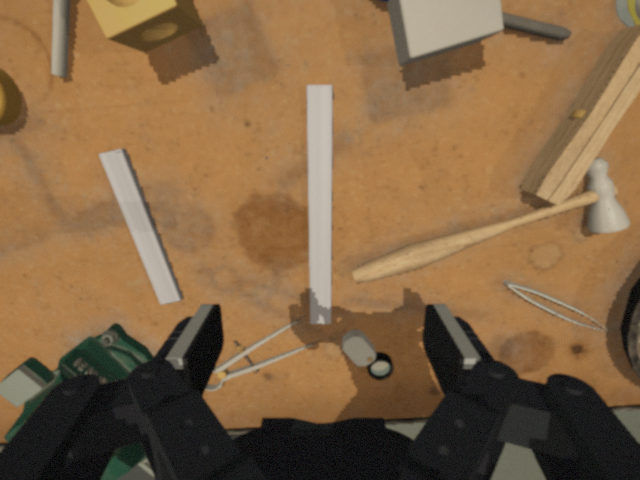

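```bash
python3 -m inch '[{"grip":-1,"x":0.001,"y":-0.003,"z":0.04,"turn":0},{"grip":-1,"x":0.001,"y":-0.003,"z":0.08,"turn":0},{"grip":-1,"x":0.001,"y":-0.003,"z":0.11,"turn":0},{"grip":-1,"x":0.001,"y":-0.003,"z":0.13,"turn":0},{"grip":-1,"x":0.001,"y":-0.003,"z":0.135,"turn":0},{"grip":-1,"x":0.001,"y":-0.003,"z":0.135,"turn":0},{"grip":-1,"x":0.001,"y":-0.003,"z":0.135,"turn":0},{"grip":-1,"x":0.001,"y":-0.003,"z":0.135,"turn":0}]'
python3 - <<'E'
from h import *
s=env.read_state(); print(s['tcp_pos'],np.degrees(s['orientation']),s['qvel'])
E
```

```text
t: 3.65
tcp_pos: [0.5781, -0.3748, 0.0373]
orientation: [3.14, -0.003, -0.074]
ft_force: [-0.2, 0.2, 0.0]
gripper_width: 0.996
[ 0.5781 -0.3748  0.0373] [179.8841  -0.1515  -4.26  ] [-0.0003 -0.0008  0.0051 -0.003  -0.0007 -0.0015]
```

```bash
python3 -m inch '[{"grip":-1,"x":-0.001,"y":0,"z":0.01,"turn":0},{"grip":-1,"x":-0.001,"y":0,"z":0.017,"turn":0},{"grip":-1,"x":-0.001,"y":0,"z":0.017,"turn":0},{"grip":-0.2,"x":-0.001,"y":0,"z":0.017,"turn":0},{"grip":0.3,"x":-0.001,"y":0,"z":0.017,"turn":0},{"grip":1,"x":-0.001,"y":0,"z":0.017,"turn":0},{"grip":1,"x":-0.001,"y":0,"z":0.017,"turn":0},{"grip":1,"x":-0.001,"y":0,"z":0.017,"turn":0}]' 70
python3 -m inch '[{"grip":1,"x":0,"y":0,"z":0,"turn":0},{"grip":1,"x":0,"y":0,"z":0,"turn":0},{"grip":1,"x":0,"y":0,"z":0,"turn":0},{"grip":1,"x":0,"y":0,"z":-0.01,"turn":0},{"grip":1,"x":0,"y":0,"z":-0.03,"turn":0},{"grip":1,"x":0,"y":0,"z":-0.06,"turn":0},{"grip":1,"x":0,"y":0,"z":-0.08,"turn":0},{"grip":1,"x":0,"y":0,"z":-0.08,"turn":0}]'
```

```text
t: 4.45
tcp_pos: [0.5768, -0.3742, 0.0196]
orientation: [3.141, -0.002, -0.074]
ft_force: [-0.4, -0.5, 2.4]
gripper_width: 0.202
t: 5.25
tcp_pos: [0.5779, -0.3753, 0.1022]
orientation: [3.138, -0.005, -0.074]
ft_force: [1.3, 0.3, -2.1]
gripper_width: 0.204
```

```bash
python3 - <<'E'
from h import *
s=env.read_state(); print(s['tcp_pos'],np.degrees(s['orientation']),s['qvel'])
g=save('wrist','w2')
for z in (.084,):
  for b in blobs(g,z,s,150): print(*b)
E
```

```text
[ 0.5779 -0.3753  0.1022] [179.7661  -0.2973  -4.2501] [ 0.0003  0.0405  0.0531 -0.0007 -0.0435 -0.0013]
[ 90.8429 257.119 ] [ 0.6061 -0.2775] [89.6065 12.3689] 8.085694313049316
[324.0088 194.0777] [ 0.6184 -0.3778] [130.4911  19.8329] -4.274345397949219
```

View pics/w2.png

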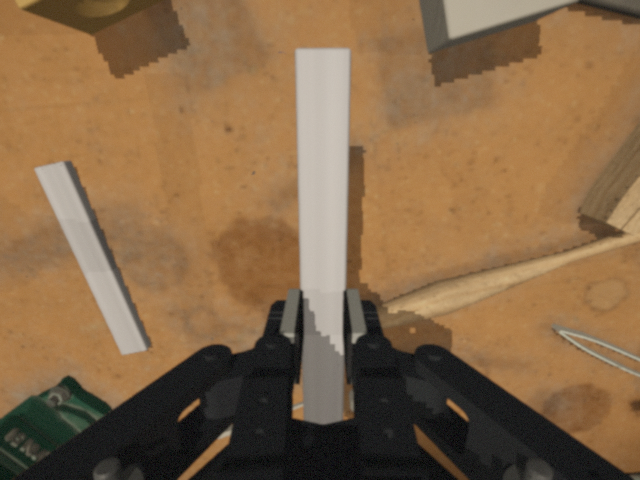

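```bash
python3 -m inch '[{"grip":1,"x":0,"y":0,"z":-0.04,"turn":0},{"grip":1,"x":-0.01,"y":-0.02,"z":-0.08,"turn":0},{"grip":1,"x":-0.025,"y":-0.05,"z":-0.11,"turn":0},{"grip":1,"x":-0.04,"y":-0.09,"z":-0.13,"turn":-1},{"grip":1,"x":-0.055,"y":-0.135,"z":-0.13,"turn":-2},{"grip":1,"x":-0.07,"y":-0.18,"z":-0.13,"turn":-3},{"grip":1,"x":-0.085,"y":-0.225,"z":-0.13,"turn":-4},{"grip":1,"x":-0.1,"y":-0.27,"z":-0.13,"turn":-4.6}]'
python3 -m inch '[{"grip":1,"x":-0.02,"y":-0.045,"z":0,"turn":0},{"grip":1,"x":-0.035,"y":-0.09,"z":0,"turn":0},{"grip":1,"x":-0.05,"y":-0.13,"z":0,"turn":0},{"grip":1,"x":-0.06,"y":-0.16,"z":0,"turn":0},{"grip":1,"x":-0.07,"y":-0.176,"z":0,"turn":0},{"grip":1,"x":-0.07,"y":-0.176,"z":0,"turn":0},{"grip":1,"x":-0.07,"y":-0.176,"z":0,"turn":0},{"grip":1,"x":-0.07,"y":-0.176,"z":0,"turn":0}]'
python3 - <<'E'
from h import *
s=env.read_state(); print(s['tcp_pos'],np.degrees(s['orientation']),s['qpos'])
g=save('wrist','w3')
for z in (.03,):
  for b in blobs(g,z,s,150): print(*b)
for c in ['wrist','top','scene']:
  for n in ['anvil','micrometer','spindle_face','ratchet_grip','thimble_mid']:
        r=nets.pinpoint(c,n)
        print(c,n,[(np.array(d['xyz']),round(d['p'],2)) for d in r[:1]])
E
```

```text
t: 6.1
tcp_pos: [0.4948, -0.0951, 0.2265]
orientation: [-3.14, 0.003, 0.006]
ft_force: [-0.2, -0.2, -2.2]
gripper_width: 0.199
t: 6.9
tcp_pos: [0.4257, 0.0777, 0.2277]
orientation: [3.141, 0.001, 0.005]
ft_force: [-0.6, -0.6, -1.9]
gripper_width: 0.203
[0.4257 0.0777 0.2277] [179.9822   0.0494   0.3096] [-0.078   0.0632  1.8301 -0.0004  1.249   1.4875]
[595.087  159.6261] [ 0.4726 -0.1656] [33.9951 24.8911] -57.37943649291992
[319.9975 168.2374] [0.4283 0.0811] [333.4191  51.5707] 0.14365366101264954
[281.8299  79.3842] [0.5336 0.1127] [122.7415   8.0703] -0.8711929321289062
wrist anvil []
wrist micrometer []
wrist spindle_face []
wrist ratchet_grip []
wrist thimble_mid []
top anvil [(array([0.6058, 0.0786, 0.0314]), 0.65)]
top micrometer [(array([0.6055, 0.0755, 0.0004]), 0.8)]
top spindle_face []
top ratchet_grip [(array([0.6062, 0.076 , 0.1837]), 0.6)]
top thimble_mid [(array([0.6039, 0.0761, 0.1338]), 0.57)]
scene anvil [(array([0.6072, 0.0748, 0.0323]), 0.84)]
scene micrometer [(array([0.6072, 0.0794, 0.0028]), 0.66)]
scene spindle_face [(array([0.6009, 0.0759, 0.0383]), 0.38)]
scene ratchet_grip [(array([0.6036, 0.076 , 0.1848]), 0.87)]
scene thimble_mid [(array([0.6006, 0.0782, 0.1304]), 0.67)]
```

View pics/w3.png

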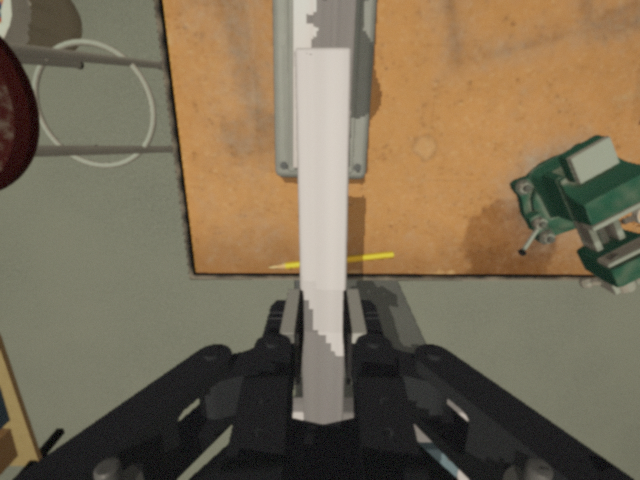

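```bash
python3 - <<'E'
from h import *
s=env.read_state(); g=get_image('wrist'); T=c2w(g,s)
K,D=np.array(g['mtx']),g['D']
pts=[(277,178),(366,178),(274,10),(377,10),(277,140),(368,140)]
for z in (0,.015,.022):
    P=plane(pts,z,K,D,T)[:,:2]; print(z,P.round(4).tolist())
    for i in (0,2,4): print('  w',np.linalg.norm(P[i]-P[i+1]).round(4),'mid',(P[i]+P[i+1])/2)
im=cv2.resize(g['frame'][0:200,240:400],None,fx=4,fy=3,interpolation=cv2.INTER_CUBIC); cv2.imwrite('pics/c3.png',im[:600,:,::-1])
g=get_image('scene'); cv2.imwrite('pics/s3.png',cv2.resize(g['frame'][120:260,180:320],None,fx=4,fy=4,interpolation=cv2.INTER_CUBIC)[:,:,::-1])
E
```

```text
0 [[0.45, 0.1247], [0.4506, 0.0358], [0.5956, 0.1221], [0.5962, 0.0329], [0.4868, 0.1234], [0.4873, 0.0355]]
  w 0.0889 mid [0.4503 0.0803]
  w 0.0893 mid [0.5959 0.0775]
  w 0.0879 mid [0.487  0.0795]
0.015 [[0.4525, 0.1228], [0.453, 0.0376], [0.5919, 0.1203], [0.5924, 0.0349], [0.4877, 0.1215], [0.4882, 0.0374]]
  w 0.0852 mid [0.4528 0.0802]
  w 0.0854 mid [0.5922 0.0776]
  w 0.0842 mid [0.4879 0.0795]
0.022 [[0.4537, 0.1219], [0.4542, 0.0385], [0.5902, 0.1195], [0.5907, 0.0358], [0.4881, 0.1207], [0.4886, 0.0383]]
  w 0.0834 mid [0.4539 0.0802]
  w 0.0837 mid [0.5904 0.0776]
  w 0.0824 mid [0.4883 0.0795]
```

View pics/c3.png

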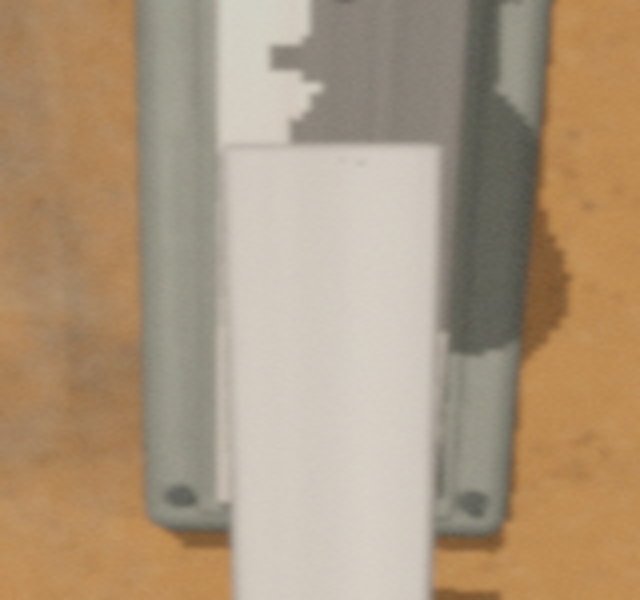

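```bash
python3 - <<'E'
from h import *
s=env.read_state(); g=get_image('wrist'); T=c2w(g,s)
K,D=np.array(g['mtx']),g['D']
P=plane([(294,0),(294.5,165),(357.5,0),(350.75,165)],.03,K,D,T)[:,:2]; print(P)
P=plane([(274.3,0),(277.1,165),(378,0),(366.5,165)],.015,K,D,T)[:,:2]; print(P)
# top view: table edges by line fits in gray
g=get_image('top'); f=g['frame']; T=c2w(g); K,D=np.array(g['mtx']),g['D']
cv2.imwrite('pics/t3.png',cv2.resize(f[180:310,150:220],None,fx=8,fy=4.6,interpolation=cv2.INTER_CUBIC)[:,:,::-1])
E
```

```text
[[0.5951 0.1025]
 [0.4668 0.1046]
 [0.5954 0.0526]
 [0.4671 0.0538]]
[[0.599  0.1198]
 [0.4648 0.1223]
 [0.5995 0.0345]
 [0.4653 0.0377]]
```

View pics/t3.png

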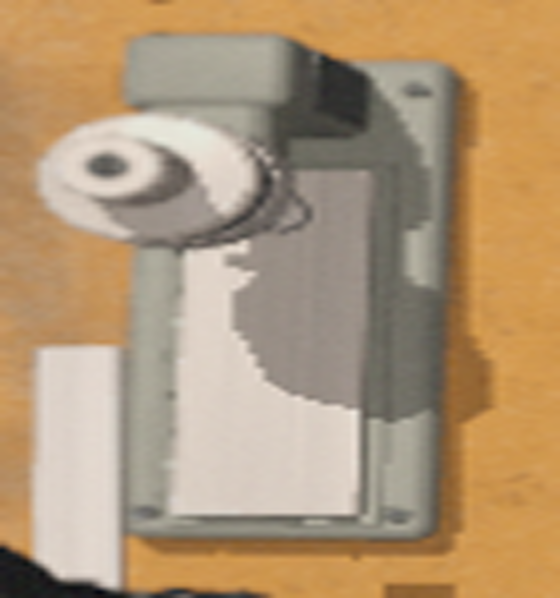

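```bash
python3 -m inch '[{"grip":1,"x":0.015,"y":-0.001,"z":0.02,"turn":1.3},{"grip":1,"x":0.034,"y":-0.001,"z":0.05,"turn":1.3},{"grip":1,"x":0.034,"y":-0.001,"z":0.09,"turn":1.3},{"grip":1,"x":0.034,"y":-0.001,"z":0.125,"turn":1.3},{"grip":1,"x":0.034,"y":-0.001,"z":0.15,"turn":1.3},{"grip":1,"x":0.034,"y":-0.001,"z":0.168,"turn":1.3},{"grip":1,"x":0.034,"y":-0.001,"z":0.17,"turn":1.3},{"grip":1,"x":0.034,"y":-0.001,"z":0.17,"turn":1.3}]'
python3 - <<'E'
from h import *
s=env.read_state(); print(s['tcp_pos'],np.degrees(s['orientation']),s['ft_force'],s['ft_torque'])
E
```

```text
t: 8.7
tcp_pos: [0.4595, 0.0796, 0.0583]
orientation: [-3.142, 0.001, -0.017]
ft_force: [0.1, 0.3, -1.7]
gripper_width: 0.198
[0.4595 0.0796 0.0583] [-179.9971    0.0427   -0.9544] [ 0.1015  0.3018 -1.7162] [ 0.0271 -0.0575  0.0121]
```

```bash
python3 -m inch '[{"grip":1,"x":0,"y":0,"z":0.003,"turn":0},{"grip":1,"x":0,"y":0,"z":0.005,"turn":0},{"grip":1,"x":0,"y":0,"z":0.006,"turn":0},{"grip":1,"x":0,"y":0,"z":0.007,"turn":0},{"grip":1,"x":0,"y":0,"z":0.007,"turn":0},{"grip":1,"x":0,"y":0,"z":0.007,"turn":0},{"grip":1,"x":0,"y":0,"z":0.007,"turn":0},{"grip":1,"x":0,"y":0,"z":0.007,"turn":0}]'
python3 -m inch '[{"grip":1,"x":0,"y":0,"z":0.0005,"turn":0},{"grip":1,"x":0,"y":0,"z":0.001,"turn":0},{"grip":1,"x":0,"y":0,"z":0.001,"turn":0},{"grip":1,"x":0,"y":0,"z":0.001,"turn":0},{"grip":1,"x":0,"y":0,"z":0.001,"turn":0},{"grip":1,"x":0,"y":0,"z":0.001,"turn":0},{"grip":1,"x":0,"y":0,"z":0.001,"turn":0},{"grip":1,"x":0,"y":0,"z":0.001,"turn":0}]'
python3 - <<'E'
from h import *
s=env.read_state(); print(s['tcp_pos'],np.degrees(s['orientation']),s['ft_force'],s['ft_torque'])
E
```

```text
t: 9.5
tcp_pos: [0.4595, 0.0796, 0.0514]
orientation: [-3.142, -0.0, -0.017]
ft_force: [0.4, -0.3, -2.8]
gripper_width: 0.203
t: 10.3
tcp_pos: [0.4595, 0.0796, 0.0504]
orientation: [-3.142, -0.0, -0.017]
ft_force: [-1.1, 0.9, 2.1]
gripper_width: 0.2
[0.4595 0.0796 0.0504] [-180.       -0.0062   -0.9558] [-1.0965  0.8676  2.1398] [-0.0202  0.0699 -0.0364]
```

```bash
python3 -m inch '[{"grip":1,"x":0,"y":0,"z":-0.0005,"turn":0},{"grip":1,"x":0.008,"y":0,"z":-0.0005,"turn":0},{"grip":1,"x":0.016,"y":0,"z":-0.0005,"turn":0},{"grip":1,"x":0.024,"y":0,"z":-0.0005,"turn":0},{"grip":1,"x":0.032,"y":0,"z":-0.0005,"turn":0},{"grip":1,"x":0.038,"y":0,"z":-0.0005,"turn":0},{"grip":1,"x":0.043,"y":0,"z":-0.0005,"turn":0},{"grip":1,"x":0.043,"y":0,"z":-0.0005,"turn":0}]'
python3 - <<'E'
from h import *
s=env.read_state(); print(s['tcp_pos'],s['ft_force'],s['ft_torque'])
E
```

```text
t: 11.1
tcp_pos: [0.5033, 0.0788, 0.0508]
orientation: [3.142, -0.001, -0.017]
ft_force: [0.5, 0.4, -2.0]
gripper_width: 0.202
[0.5033 0.0788 0.0508] [ 0.4786  0.3957 -2.0075] [ 0.0581 -0.0121  0.0329]
```

```bash
python3 -m inch '[{"grip":1,"x":0.006,"y":0,"z":0,"turn":0},{"grip":1,"x":0.012,"y":0,"z":0,"turn":0},{"grip":1,"x":0.012,"y":0,"z":0,"turn":0},{"grip":1,"x":0.012,"y":0,"z":0.0005,"turn":0},{"grip":1,"x":0.012,"y":0,"z":0.0005,"turn":0},{"grip":1,"x":0.012,"y":0,"z":0.0005,"turn":0},{"grip":1,"x":0.012,"y":0,"z":0.0005,"turn":0},{"grip":1,"x":0.012,"y":0,"z":0.0005,"turn":0}]'
python3 - <<'E'
from h import *
s=env.read_state(); print(s['tcp_pos'],s['ft_force'],s['ft_torque'])
g=get_image('scene'); a=cv2.resize(g['frame'][120:260,180:320],None,fx=4,fy=4,interpolation=cv2.INTER_CUBIC)
cv2.imwrite('pics/s4.png',a[:,:,::-1])
print(nets.pinpoint('scene','spindle_face')[:1],nets.pinpoint('scene','blank_long_mid')[:1])
E
```

```text
t: 11.9
tcp_pos: [0.5146, 0.0787, 0.0505]
orientation: [-3.142, -0.0, -0.017]
ft_force: [0.5, -0.7, 0.2]
gripper_width: 0.205
[0.5146 0.0787 0.0505] [ 0.4609 -0.6504  0.1587] [-0.033  -0.1563  0.0606]
[{'xyz': [0.6008, 0.0754, 0.0382], 'p': 0.46}] [{'xyz': [0.5104, 0.0816, 0.0355], 'p': 0.83}]
```

View pics/s4.png

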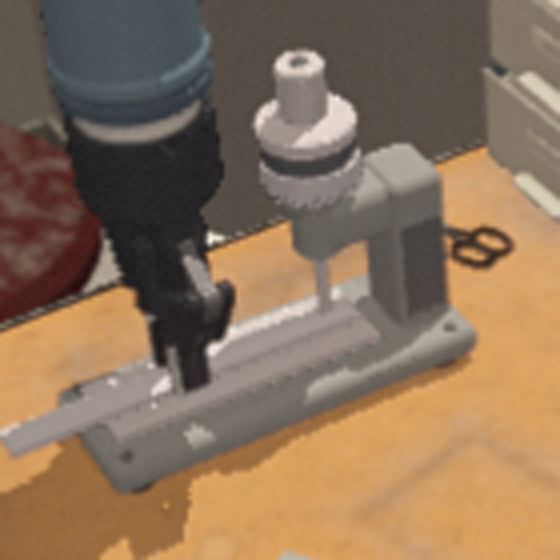

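```bash
python3 -m inch '[{"grip":0.3,"x":0,"y":0,"z":0,"turn":0},{"grip":0,"x":0,"y":0,"z":0,"turn":0},{"grip":-0.3,"x":0,"y":0,"z":0,"turn":0},{"grip":-0.3,"x":0,"y":0,"z":0,"turn":0},{"grip":-0.3,"x":0,"y":0,"z":-0.02,"turn":0},{"grip":-0.3,"x":0,"y":0,"z":-0.06,"turn":0},{"grip":-0.3,"x":0,"y":0,"z":-0.1,"turn":0},{"grip":-0.3,"x":0,"y":0,"z":-0.14,"turn":0}]'
python3 -m inch '[{"grip":-0.3,"x":-0.02,"y":0,"z":-0.04,"turn":0},{"grip":-0.3,"x":-0.04,"y":0,"z":-0.06,"turn":0},{"grip":-0.3,"x":-0.04,"y":0,"z":-0.06,"turn":0},{"grip":-0.3,"x":-0.04,"y":0,"z":-0.06,"turn":0},{"grip":-0.3,"x":-0.04,"y":0,"z":-0.06,"turn":0},{"grip":-0.3,"x":-0.04,"y":0,"z":-0.06,"turn":0},{"grip":-0.3,"x":-0.04,"y":0,"z":-0.06,"turn":0},{"grip":-0.3,"x":-0.04,"y":0,"z":-0.06,"turn":0}]'
python3 - <<'E'
from h import *
s=env.read_state(); print(s['tcp_pos'],np.degrees(s['orientation']),s['qpos'])
g=save('wrist','w5')
for n in ['ratchet_grip','thimble_mid','spindle_face','blank_long_mid']:
  print(n,[(np.array(d['xyz']),round(d['p'],2)) for d in nets.pinpoint('wrist',n)[:2]])
get_image('top'); print(nets.pinpoint('top','ratchet_grip')[:1])
E
```

```text
t: 12.85
tcp_pos: [0.514, 0.0787, 0.1916]
orientation: [-3.141, 0.001, -0.017]
ft_force: [0.1, 0.2, -0.2]
gripper_width: 0.648
t: 13.65
tcp_pos: [0.4745, 0.0793, 0.2495]
orientation: [-3.142, 0.002, -0.017]
ft_force: [-0.0, 0.0, 0.4]
gripper_width: 0.648
[0.4745 0.0793 0.2495] [-179.9959    0.0917   -0.9624] [-0.0668  0.1353  1.6926 -0.      1.3152  1.5208]
ratchet_grip [(array([0.6028, 0.076 , 0.1858]), 0.83), (array([0.6008, 0.0736, 0.1334]), 0.48)]
thimble_mid []
spindle_face [(array([ 0.5778, -0.2248,  0.0081]), 0.18)]
blank_long_mid [(array([0.5132, 0.0785, 0.0325]), 0.7)]
[{'xyz': [0.6024, 0.0763, 0.1841], 'p': 0.92}]
```

View pics/w5.png

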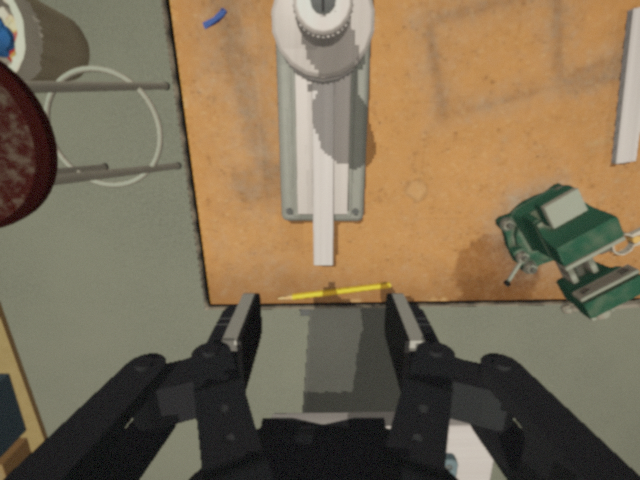

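```bash
python3 -m inch '[{"grip":-0.3,"x":0.03,"y":0,"z":0,"turn":-8},{"grip":-0.3,"x":0.07,"y":0,"z":0,"turn":-16},{"grip":-0.3,"x":0.1,"y":0,"z":0,"turn":-24},{"grip":-0.3,"x":0.12,"y":0.0006,"z":0,"turn":-32},{"grip":-0.3,"x":0.1285,"y":0.0006,"z":0,"turn":-40},{"grip":-0.3,"x":0.1285,"y":0.0006,"z":0,"turn":-48},{"grip":-0.3,"x":0.1285,"y":0.0006,"z":0,"turn":-56},{"grip":-0.3,"x":0.1285,"y":0.0006,"z":0,"turn":-60}]' 90
for i in 1; do python3 -m inch '[{"grip":-0.3,"x":0,"y":0,"z":0,"turn":-8},{"grip":-0.3,"x":0,"y":0,"z":0,"turn":-16},{"grip":-0.3,"x":0,"y":0,"z":0,"turn":-24},{"grip":-0.3,"x":0,"y":0,"z":0,"turn":-32},{"grip":-0.3,"x":0,"y":0,"z":0,"turn":-40},{"grip":-0.3,"x":0,"y":0,"z":0,"turn":-48},{"grip":-0.3,"x":0,"y":0,"z":0,"turn":-56},{"grip":-0.3,"x":0,"y":0,"z":0,"turn":-64}]'; done
python3 -m inch '[{"grip":-0.3,"x":0,"y":0,"z":0,"turn":-8},{"grip":-0.3,"x":0,"y":0,"z":0,"turn":-16},{"grip":-0.3,"x":0,"y":0,"z":0,"turn":-24},{"grip":-0.3,"x":0,"y":0,"z":0,"turn":-32},{"grip":-0.3,"x":0,"y":0,"z":0,"turn":-40},{"grip":-0.3,"x":0,"y":0,"z":0,"turn":-48},{"grip":-0.3,"x":0,"y":0,"z":0,"turn":-56},{"grip":-0.3,"x":0,"y":0,"z":0,"turn":-64}]'
python3 -m inch '[{"grip":-0.3,"x":0,"y":0,"z":0,"turn":-8},{"grip":-0.3,"x":0,"y":0,"z":0,"turn":-16},{"grip":-0.3,"x":0,"y":0,"z":0,"turn":-24},{"grip":-0.3,"x":0,"y":0,"z":0,"turn":-32},{"grip":-0.3,"x":0,"y":0,"z":0,"turn":-40},{"grip":-0.3,"x":0,"y":0,"z":0,"turn":-48},{"grip":-0.3,"x":0,"y":0,"z":0,"turn":-52},{"grip":-0.3,"x":0,"y":0,"z":0,"turn":-52}]'
python3 - <<'E'
from h import *
s=env.read_state(); print(s['tcp_pos'],np.degrees(s['orientation']),s['qpos'])
g=save('wrist','w6')
r=[d for d in nets.pinpoint('wrist','ratchet_grip')[:2]]; print(r)
T=np.linalg.inv(c2w(g,s)); K=np.array(g['mtx'])
for p in ([.603,.0765,.2],[*s['tcp_pos'][:2],.2]):
    q=T@np.r_[p,1]; print(cv2.projectPoints(np.array([[q[0],-q[1],-q[2]]]),np.zeros(3),np.zeros(3),K,np.float64(g['D']))[0])
E
```

```text
t: 14.8
tcp_pos: [0.603, 0.0766, 0.2501]
orientation: [-3.141, 0.0, 1.035]
ft_force: [0.6, -0.3, 0.7]
gripper_width: 0.654
t: 15.6
tcp_pos: [0.6029, 0.0766, 0.2503]
orientation: [-3.142, -0.0, 2.153]
ft_force: [-0.3, 0.6, 0.3]
gripper_width: 0.652
t: 16.4
tcp_pos: [0.6029, 0.0766, 0.2503]
orientation: [-3.142, -0.0, -3.013]
ft_force: [-0.1, 0.5, -0.5]
gripper_width: 0.646
t: 17.2
tcp_pos: [0.6029, 0.0766, 0.2503]
orientation: [3.142, -0.0, -2.111]
ft_force: [-0.1, 0.4, -0.6]
gripper_width: 0.649
[0.6029 0.0766 0.2503] [ 179.9985   -0.0005 -120.9277] [-0.057   0.3625  1.3893  0.      1.3899 -2.6588]
[{'xyz': [0.6029, 0.0747, 0.1866], 'p': 0.8}]
[[[322.6124 276.1988]]]
[[[322.8125 276.2924]]]
```

View pics/w6.png

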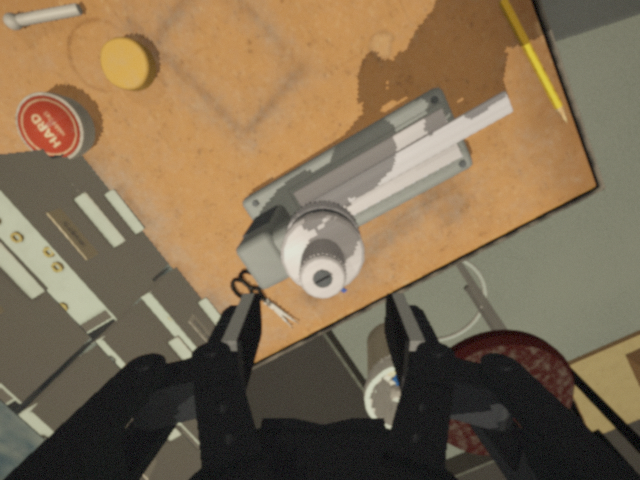

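```bash
python3 -m inch '[{"grip":-0.3,"x":0,"y":0,"z":0.03,"turn":0},{"grip":-0.3,"x":0,"y":0,"z":0.055,"turn":0},{"grip":-0.3,"x":0,"y":0,"z":0.055,"turn":0},{"grip":0,"x":0,"y":0,"z":0.055,"turn":0},{"grip":0.2,"x":0,"y":0,"z":0.055,"turn":0},{"grip":1,"x":0,"y":0,"z":0.055,"turn":0},{"grip":1,"x":0,"y":0,"z":0.055,"turn":0},{"grip":1,"x":0,"y":0,"z":0.055,"turn":0}]' 90
python3 -m inch '[{"grip":1,"x":0,"y":0,"z":0,"turn":0},{"grip":1,"x":0,"y":0,"z":0,"turn":0},{"grip":1,"x":0,"y":0,"z":0,"turn":0},{"grip":1,"x":0,"y":0,"z":0,"turn":2},{"grip":1,"x":0,"y":0,"z":0,"turn":5},{"grip":1,"x":0,"y":0,"z":0,"turn":8},{"grip":1,"x":0,"y":0,"z":0,"turn":11},{"grip":1,"x":0,"y":0,"z":0,"turn":14}]'
cat > st.py <<'E'
from h import *
s=env.read_state(); print(s['tcp_pos'],'yaw',np.degrees(s['orientation'][2]).round(2),'q6',s['qpos'][5].round(3),'F',s['ft_force'],'T',s['ft_torque'],'e6',s['effort'][5])
E
python3 st.py
```

```text
t: 18.1
tcp_pos: [0.6036, 0.0768, 0.1974]
orientation: [-3.139, 0.002, -2.111]
ft_force: [-2.5, 0.7, 5.5]
gripper_width: 0.273
t: 18.9
tcp_pos: [0.6036, 0.0768, 0.1975]
orientation: [-3.14, 0.002, -2.357]
ft_force: [-2.4, 1.1, 6.7]
gripper_width: 0.27
[0.6036 0.0768 0.1975] yaw -135.06 q6 -2.412 F [-2.4428  1.1475  6.6884] T [0.1136 0.367  0.1715] e6 -0.513698123395443
```

```bash

python3 -m inch '[{"grip":1,"x":0,"y":0,"z":0,"turn":4},{"grip":1,"x":0,"y":0,"z":0,"turn":8},{"grip":1,"x":0,"y":0,"z":0,"turn":12},{"grip":1,"x":0,"y":0,"z":0,"turn":16},{"grip":1,"x":0,"y":0,"z":0,"turn":20},{"grip":1,"x":0,"y":0,"z":0,"turn":22},{"grip":1,"x":0,"y":0,"z":0,"turn":24},{"grip":1,"x":0,"y":0,"z":0,"turn":26}]' >/dev/null; python3 st.py
python3 -m inch '[{"grip":1,"x":0,"y":0,"z":0,"turn":1},{"grip":1,"x":0,"y":0,"z":0,"turn":3},{"grip":1,"x":0,"y":0,"z":0,"turn":4},{"grip":1,"x":0,"y":0,"z":0,"turn":5},{"grip":1,"x":0,"y":0,"z":0,"turn":7},{"grip":1,"x":0,"y":0,"z":0,"turn":8},{"grip":1,"x":0,"y":0,"z":0,"turn":9},{"grip":1,"x":0,"y":0,"z":0,"turn":10}]' >/dev/null; python3 st.py
python3 -m inch '[{"grip":1,"x":0,"y":0,"z":0,"turn":1},{"grip":1,"x":0,"y":0,"z":0,"turn":3},{"grip":1,"x":0,"y":0,"z":0,"turn":4},{"grip":1,"x":0,"y":0,"z":0,"turn":5},{"grip":1,"x":0,"y":0,"z":0,"turn":7},{"grip":1,"x":0,"y":0,"z":0,"turn":8},{"grip":1,"x":0,"y":0,"z":0,"turn":9},{"grip":1,"x":0,"y":0,"z":0,"turn":10}]' >/dev/null; python3 st.py
```

```text
[0.6035 0.0769 0.1975] yaw -161.02 q6 -1.959 F [-1.4046  1.4506  6.5662] T [0.0951 0.3943 0.2132] e6 -0.281501691788435
[0.6034 0.0769 0.1975] yaw -170.97 q6 -1.785 F [-2.4767  1.3988  7.2161] T [0.0724 0.4357 0.2149] e6 -0.05073502426967025
[0.6034 0.0769 0.1975] yaw 179.03 q6 -1.61 F [-3.2209  1.2425  6.3698] T [0.1492 0.5244 0.1577] e6 -0.05069923005066812
```

```bash

cat > st.py <<'E'
from h import *
S=[env.read_state()]
for i in range(2): get_image('wrist'); S.append(env.read_state())
s=S[-1]; print('t',round(s['t'],2),s['tcp_pos'],'yaw',np.degrees(s['orientation'][2]).round(2),'q6',s['qpos'][5].round(3),'Fz',s['ft_force'][2].round(1),'Tz',np.array([a['ft_torque'][2] for a in S]),'e6',np.array([a['effort'][5] for a in S]))
E
python3 -m inch '[{"grip":1,"x":0,"y":0,"z":0,"turn":1},{"grip":1,"x":0,"y":0,"z":0,"turn":3},{"grip":1,"x":0,"y":0,"z":0,"turn":4},{"grip":1,"x":0,"y":0,"z":0,"turn":5},{"grip":1,"x":0,"y":0,"z":0,"turn":7},{"grip":1,"x":0,"y":0,"z":0,"turn":8},{"grip":1,"x":0,"y":0,"z":0,"turn":9},{"grip":1,"x":0,"y":0,"z":0,"turn":10}]' >/dev/null; python3 st.py
python3 -m inch '[{"grip":1,"x":0,"y":0,"z":0,"turn":1},{"grip":1,"x":0,"y":0,"z":0,"turn":3},{"grip":1,"x":0,"y":0,"z":0,"turn":4},{"grip":1,"x":0,"y":0,"z":0,"turn":5},{"grip":1,"x":0,"y":0,"z":0,"turn":7},{"grip":1,"x":0,"y":0,"z":0,"turn":8},{"grip":1,"x":0,"y":0,"z":0,"turn":9},{"grip":1,"x":0,"y":0,"z":0,"turn":10}]' >/dev/null; python3 st.py
```

```text
t 22.2 [0.6034 0.0769 0.1975] yaw 169.04 q6 -1.436 Fz 6.9 Tz [0.1785 0.1436 0.1626] e6 [-0.0508  0.1268  0.3085]
t 23.1 [0.6034 0.077  0.1975] yaw 159.04 q6 -1.262 Fz 6.4 Tz [0.1713 0.1303 0.1595] e6 [-0.0508  0.1268  0.3085]
```

```bash

python3 -m inch '[{"grip":1,"x":0,"y":0,"z":0,"turn":1},{"grip":1,"x":0,"y":0,"z":0,"turn":3},{"grip":1,"x":0,"y":0,"z":0,"turn":4},{"grip":1,"x":0,"y":0,"z":0,"turn":5},{"grip":1,"x":0,"y":0,"z":0,"turn":7},{"grip":1,"x":0,"y":0,"z":0,"turn":8},{"grip":1,"x":0,"y":0,"z":0,"turn":9},{"grip":1,"x":0,"y":0,"z":0,"turn":10}]' >/dev/null; python3 st.py
python3 -m inch '[{"grip":1,"x":0,"y":0,"z":0,"turn":1},{"grip":1,"x":0,"y":0,"z":0,"turn":3},{"grip":1,"x":0,"y":0,"z":0,"turn":4},{"grip":1,"x":0,"y":0,"z":0,"turn":5},{"grip":1,"x":0,"y":0,"z":0,"turn":7},{"grip":1,"x":0,"y":0,"z":0,"turn":8},{"grip":1,"x":0,"y":0,"z":0,"turn":9},{"grip":1,"x":0,"y":0,"z":0,"turn":10}]' >/dev/null; python3 st.py
```

```text
t 24.0 [0.6034 0.077  0.1975] yaw 149.04 q6 -1.087 Fz 6.6 Tz [0.1426 0.123  0.1341] e6 [-0.0508  0.1267  0.3085]
t 24.9 [0.6034 0.0771 0.1975] yaw 139.05 q6 -0.913 Fz 7.0 Tz [0.2108 0.1571 0.1716] e6 [-0.04    0.1366  0.3169]
```

```bash

python3 -m inch '[{"grip":1,"x":0,"y":0,"z":0,"turn":1},{"grip":1,"x":0,"y":0,"z":0,"turn":3},{"grip":1,"x":0,"y":0,"z":0,"turn":4},{"grip":1,"x":0,"y":0,"z":0,"turn":5},{"grip":1,"x":0,"y":0,"z":0,"turn":7},{"grip":1,"x":0,"y":0,"z":0,"turn":8},{"grip":1,"x":0,"y":0,"z":0,"turn":9},{"grip":1,"x":0,"y":0,"z":0,"turn":10}]' >/dev/null; python3 st.py
python3 -m inch '[{"grip":1,"x":0,"y":0,"z":0,"turn":1},{"grip":1,"x":0,"y":0,"z":0,"turn":2},{"grip":1,"x":0,"y":0,"z":0,"turn":3},{"grip":1,"x":0,"y":0,"z":0,"turn":4},{"grip":1,"x":0,"y":0,"z":0,"turn":5},{"grip":1,"x":0,"y":0,"z":0,"turn":6},{"grip":1,"x":0,"y":0,"z":0,"turn":7},{"grip":1,"x":0,"y":0,"z":0,"turn":8}]' >/dev/null; python3 st.py
```

```text
t 25.8 [0.6034 0.0771 0.1975] yaw 129.05 q6 -0.738 Fz 6.9 Tz [0.227  0.2357 0.1719] e6 [-0.0123  0.1618  0.3413]
t 26.7 [0.6034 0.0772 0.1975] yaw 121.05 q6 -0.598 Fz 5.8 Tz [0.2927 0.1856 0.1997] e6 [0.0094 0.1845 0.3635]
```

```bash

python3 -m inch '[{"grip":1,"x":0,"y":0,"z":0,"turn":1},{"grip":1,"x":0,"y":0,"z":0,"turn":2},{"grip":1,"x":0,"y":0,"z":0,"turn":3},{"grip":1,"x":0,"y":0,"z":0,"turn":4},{"grip":1,"x":0,"y":0,"z":0,"turn":5},{"grip":1,"x":0,"y":0,"z":0,"turn":6},{"grip":1,"x":0,"y":0,"z":0,"turn":7},{"grip":1,"x":0,"y":0,"z":0,"turn":8}]' >/dev/null; python3 st.py
python3 -m inch '[{"grip":1,"x":0,"y":0,"z":0,"turn":1},{"grip":1,"x":0,"y":0,"z":0,"turn":2},{"grip":1,"x":0,"y":0,"z":0,"turn":3},{"grip":1,"x":0,"y":0,"z":0,"turn":4},{"grip":1,"x":0,"y":0,"z":0,"turn":5},{"grip":1,"x":0,"y":0,"z":0,"turn":6},{"grip":1,"x":0,"y":0,"z":0,"turn":7},{"grip":1,"x":0,"y":0,"z":0,"turn":8}]' >/dev/null; python3 st.py
```

```text
t 27.6 [0.6034 0.0772 0.1975] yaw 113.05 q6 -0.459 Fz 7.5 Tz [0.2684 0.1923 0.2453] e6 [0.0224 0.1732 0.3509]
t 28.5 [0.6034 0.0772 0.1975] yaw 105.02 q6 -0.319 Fz 6.4 Tz [-0.0017 -0.0089 -0.0236] e6 [-0.2583 -0.0725  0.1103]
```

```bash

python3 -m inch '[{"grip":1,"x":0,"y":0,"z":0,"turn":1},{"grip":1,"x":0,"y":0,"z":0,"turn":2},{"grip":1,"x":0,"y":0,"z":0,"turn":3},{"grip":1,"x":0,"y":0,"z":0,"turn":4},{"grip":1,"x":0,"y":0,"z":0,"turn":5},{"grip":1,"x":0,"y":0,"z":0,"turn":6},{"grip":1,"x":0,"y":0,"z":0,"turn":7},{"grip":1,"x":0,"y":0,"z":0,"turn":8}]' >/dev/null; python3 st.py
python3 -m inch '[{"grip":1,"x":0,"y":0,"z":0,"turn":1},{"grip":1,"x":0,"y":0,"z":0,"turn":2},{"grip":1,"x":0,"y":0,"z":0,"turn":3},{"grip":1,"x":0,"y":0,"z":0,"turn":4},{"grip":1,"x":0,"y":0,"z":0,"turn":5},{"grip":1,"x":0,"y":0,"z":0,"turn":6},{"grip":1,"x":0,"y":0,"z":0,"turn":7},{"grip":1,"x":0,"y":0,"z":0,"turn":8}]' >/dev/null; python3 st.py
```

```text
t 29.4 [0.6034 0.0773 0.1975] yaw 97.04 q6 -0.179 Fz 7.3 Tz [0.1979 0.0998 0.1187] e6 [-0.0662  0.1042  0.2841]
t 30.3 [0.6035 0.0773 0.1975] yaw 89.05 q6 -0.04 Fz 5.2 Tz [0.2935 0.1931 0.2022] e6 [0.0189 0.1817 0.3579]
```

```bash

python3 -m inch '[{"grip":1,"x":0,"y":0,"z":0,"turn":1},{"grip":1,"x":0,"y":0,"z":0,"turn":2},{"grip":1,"x":0,"y":0,"z":0,"turn":3},{"grip":1,"x":0,"y":0,"z":0,"turn":4},{"grip":1,"x":0,"y":0,"z":0,"turn":5},{"grip":1,"x":0,"y":0,"z":0,"turn":5},{"grip":1,"x":0,"y":0,"z":0,"turn":5},{"grip":1,"x":0,"y":0,"z":0,"turn":5}]' >/dev/null; python3 st.py
python3 -m inch '[{"grip":1,"x":0,"y":0,"z":0,"turn":1},{"grip":1,"x":0,"y":0,"z":0,"turn":2},{"grip":1,"x":0,"y":0,"z":0,"turn":3},{"grip":1,"x":0,"y":0,"z":0,"turn":4},{"grip":1,"x":0,"y":0,"z":0,"turn":5},{"grip":1,"x":0,"y":0,"z":0,"turn":5},{"grip":1,"x":0,"y":0,"z":0,"turn":5},{"grip":1,"x":0,"y":0,"z":0,"turn":5}]' >/dev/null; python3 st.py
```

```text
t 31.2 [0.6035 0.0774 0.1975] yaw 84.08 q6 0.047 Fz 6.2 Tz [0.1967 0.2098 0.2351] e6 [0.2204 0.2201 0.22  ]
t 32.1 [0.6035 0.0774 0.1975] yaw 79.05 q6 0.134 Fz 6.5 Tz [-0.0102 -0.0482  0.0549] e6 [0.0216 0.0212 0.0212]
```

```bash

python3 -m inch '[{"grip":1,"x":0,"y":0,"z":0,"turn":2},{"grip":1,"x":0,"y":0,"z":0,"turn":4},{"grip":1,"x":0,"y":0,"z":0,"turn":6},{"grip":1,"x":0,"y":0,"z":0,"turn":8},{"grip":1,"x":0,"y":0,"z":0,"turn":10},{"grip":1,"x":0,"y":0,"z":0,"turn":12},{"grip":1,"x":0,"y":0,"z":0,"turn":12},{"grip":1,"x":0,"y":0,"z":0,"turn":12}]' >/dev/null; python3 st.py
python3 -m inch '[{"grip":1,"x":0,"y":0,"z":0,"turn":2},{"grip":1,"x":0,"y":0,"z":0,"turn":4},{"grip":1,"x":0,"y":0,"z":0,"turn":6},{"grip":1,"x":0,"y":0,"z":0,"turn":8},{"grip":1,"x":0,"y":0,"z":0,"turn":10},{"grip":1,"x":0,"y":0,"z":0,"turn":10},{"grip":1,"x":0,"y":0,"z":0,"turn":10},{"grip":1,"x":0,"y":0,"z":0,"turn":10}]' >/dev/null; python3 st.py
python3 -m inch '[{"grip":1,"x":0,"y":0,"z":0,"turn":1},{"grip":1,"x":0,"y":0,"z":0,"turn":2},{"grip":1,"x":0,"y":0,"z":0,"turn":3},{"grip":1,"x":0,"y":0,"z":0,"turn":4},{"grip":1,"x":0,"y":0,"z":0,"turn":5},{"grip":1,"x":0,"y":0,"z":0,"turn":5},{"grip":1,"x":0,"y":0,"z":0,"turn":5},{"grip":1,"x":0,"y":0,"z":0,"turn":5}]' >/dev/null; python3 st.py
```

```text
t 33.0 [0.6036 0.0774 0.1975] yaw 67.06 q6 0.344 Fz 5.5 Tz [0.117  0.1662 0.0758] e6 [0.1378 0.1215 0.118 ]
t 33.9 [0.6037 0.0774 0.1975] yaw 57.07 q6 0.518 Fz 6.6 Tz [0.1777 0.1324 0.1637] e6 [0.1974 0.1968 0.1966]
t 34.8 [0.6037 0.0774 0.1975] yaw 52.07 q6 0.605 Fz 6.9 Tz [0.2296 0.1555 0.2167] e6 [0.1901 0.1898 0.1898]
```

```bash

python3 -m inch '[{"grip":1,"x":0,"y":0,"z":0,"turn":1},{"grip":1,"x":0,"y":0,"z":0,"turn":2},{"grip":1,"x":0,"y":0,"z":0,"turn":3},{"grip":1,"x":0,"y":0,"z":0,"turn":4},{"grip":1,"x":0,"y":0,"z":0,"turn":4},{"grip":1,"x":0,"y":0,"z":0,"turn":4},{"grip":1,"x":0,"y":0,"z":0,"turn":4},{"grip":1,"x":0,"y":0,"z":0,"turn":4}]' >/dev/null; python3 st.py
```

```text
t 35.7 [0.6037 0.0775 0.1975] yaw 48.05 q6 0.676 Fz 6.8 Tz [-0.0443 -0.0093 -0.0347] e6 [-0.0097 -0.0096 -0.0096]
```

```bash

python3 -m inch '[{"grip":0.3,"x":0,"y":0,"z":0,"turn":0},{"grip":0.1,"x":0,"y":0,"z":0,"turn":0},{"grip":-0.3,"x":0,"y":0,"z":0,"turn":0},{"grip":-0.3,"x":0,"y":0,"z":0,"turn":0},{"grip":-0.3,"x":0,"y":0,"z":0,"turn":0},{"grip":-0.3,"x":0,"y":0,"z":-0.015,"turn":0},{"grip":-0.3,"x":0,"y":0,"z":-0.04,"turn":0},{"grip":-0.3,"x":0,"y":0,"z":-0.08,"turn":0}]'
python3 -m inch '[{"grip":-0.3,"x":0,"y":0,"z":-0.03,"turn":0},{"grip":-0.3,"x":0,"y":0,"z":-0.05,"turn":0},{"grip":-0.3,"x":0,"y":0,"z":-0.05,"turn":0},{"grip":-0.3,"x":0,"y":0,"z":-0.05,"turn":0},{"grip":-0.3,"x":0,"y":0,"z":-0.05,"turn":0},{"grip":-0.3,"x":0,"y":0,"z":-0.05,"turn":0},{"grip":-0.3,"x":0,"y":0,"z":-0.05,"turn":0},{"grip":-0.3,"x":0,"y":0,"z":-0.05,"turn":0}]'
python3 - <<'E'
from h import *
g=get_image('scene'); a=cv2.resize(g['frame'][120:260,180:320],None,fx=4,fy=4,interpolation=cv2.INTER_CUBIC)
cv2.imwrite('pics/s7.png',a[:,:,::-1])
for c in ('scene','top'):
  get_image(c)
  for n in ['spindle_face','anvil','blank_long_mid','blank_short_mid','dividers','beeswax','loupe']:
    print(c,n,[(np.array(d['xyz']),round(d['p'],2)) for d in nets.pinpoint(c,n)[:1]])
E
```

```text
t: 36.5
tcp_pos: [0.6016, 0.0765, 0.2734]
orientation: [-3.137, 0.004, 0.838]
ft_force: [0.8, 0.9, -0.5]
gripper_width: 0.651
t: 37.3
tcp_pos: [0.6028, 0.0766, 0.3246]
orientation: [-3.141, 0.001, 0.839]
ft_force: [0.2, 0.3, -0.7]
gripper_width: 0.646
scene spindle_face [(array([0.6038, 0.0776, 0.0368]), 0.47)]
scene anvil [(array([0.6066, 0.0737, 0.0327]), 0.88)]
scene blank_long_mid [(array([0.5136, 0.08  , 0.0309]), 0.9)]
scene blank_short_mid [(array([ 0.5831, -0.222 ,  0.0037]), 0.68)]
scene dividers [(array([ 0.4436, -0.2928, -0.0039]), 0.57)]
scene beeswax [(array([ 0.6945, -0.1296,  0.0009]), 0.62)]
scene loupe [(array([ 0.4343, -0.4094,  0.0038]), 0.58)]
top spindle_face [(array([ 0.6927, -0.1277, -0.0023]), 0.16)]
top anvil [(array([0.6058, 0.0792, 0.03  ]), 0.94)]
top blank_long_mid [(array([0.5152, 0.0759, 0.0343]), 0.65)]
top blank_short_mid [(array([ 0.5811, -0.223 ,  0.0034]), 0.94)]
top dividers [(array([ 0.6939, -0.1302,  0.0003]), 0.73)]
top beeswax [(array([ 0.6932, -0.1277,  0.0016]), 0.83)]
top loupe [(array([ 0.4363, -0.4149,  0.0003]), 0.82)]
```

View pics/s7.png

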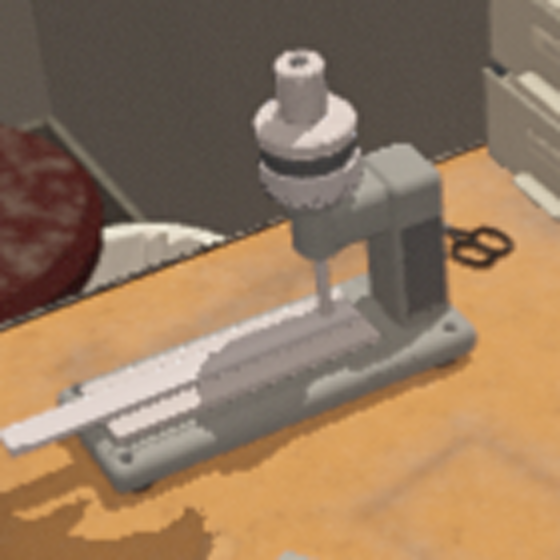

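The view shows the blank flat on the table with the spindle closed on its end, near (325,305) in the crop. The gripper is clear, and everything else is where it was.

```bash
python3 -c "
from plant import env
print(env.finish_job())"
```

```text
the job is handed in; nothing more can be done
None
```

The longer blank is pinched flat under the micrometer spindle after three ratchet clicks, and I handed the job in at about 38 s of the 72 s. No verdict is reported.

- **Placing:** I gripped the blank at its middle and lowered it onto the front of the table until I felt contact. I then slid it in until its end was about 15 mm past the spindle axis. By my measurements its centre line is within about 1–2 mm of that axis.
- **Gauging:** I turned the knob clockwise about 191° in all. The spindle met the blank at roughly 98°. The torque then dropped sharply three times, at 126–134°, 155–160° and 187–191°, which fits three clicks about 30° apart. I let go straight after the third and withdrew the gripper upwards.
- **Last checks:** The final scene view shows the blank flat, the spindle on it and the gripper clear. The other blank, the wax and the loupe are within a few millimetres of where they started.
- **Disagreements:**
  - Each torque drop was about 0.2–0.28 N m, at or above the top of the stated 0.1–0.2.
  - In the last check the top camera reported the dividers at the wax's position. The scene camera had them where they started, so I took the top reading as a wrong match.
- **Not measured:** I could not read the spindle's pressing force or the ratchet joint angle directly. Both are inferred from the torque pattern.

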